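Move the battery pack from the charger to the soldering station

ROBOT

A 6-joint arm with a two-finger parallel gripper is mounted at the origin on the work surface. World frame = base frame: x ahead of the robot, y to its left, z up, the work surface at z = 0. Lengths are in mm, angles in degrees, forces in N, time in s.
With the tool pointing down it reaches from about 250 to 725 mm from the base axis. Payload 4 kg.
Tool frame: the origin (TCP) lies midway between the tips of the shut fingers; the grasp point (between the pads) lies 19 mm behind it; z points along the fingers, y is the direction in which the jaws open and shut (so a half turn about z gives the same grasp; the last joint's range is limited). The gripper opens to 85 mm and grips with 20 to 120 N. Pads are 22 mm wide; open, the fingers measure 114 mm over their backs; the gripper's body (76 mm by 85 mm) begins 54 mm behind the grasp point. The pads swing forward as they close: fully open they stand 13 mm farther back than shut.
Start: joints at [71.104, 13.785, 0.286, 76.501, 0, 90], TCP at [161.925, 473.054, 231.306] pointing down, gripper open.
Joint ranges: [-155.79, 155.79], [-60.16, 107.12], [-62.33, 73.08], [-114, 123.19], [-81.49, 82.49], [-180, 180]. Speed limits (degrees/s): [159.86, 159.86, 180, 180, 180, 180].

INTERFACE

Orientations are given as a 3x3 rotation matrix whose columns are the frame's x, y, z axes.
In Python, from bench import monitor, imaging, robot gives the robot as it stands. The module is installed in compiled form; this text tells all that it offers.
- The arm moves only by the tool arm_command, never from a script. Its argument "moves" is a list of rows, each a list of 7 numbers: the shift along the world's x, y, z in cm, then the turn, a rotation vector about the world's x, y, z in rad, then the closure, from -1 (fully open) to 1 (shut). In form: [[x, y, z, wx, wy, wz, claw], ...]. A call has 1 to 12 rows; each row is the pose to reach, as a shift and turn from the pose measured when the call began; what a row does not reach only later rows make up. A row lasts 1/8 s, in which the tool goes at most 62.5 mm and 10.7 degrees, less where a joint would pass 70% of its speed; a pose out of reach is approached as far as the arm can. A call with a gripper value outside its range is refused whole. The fingers move at their own pace and stop on an object; "force" is the grip in N (left out, the last holds). Time passes only in rows, so rows that repeat a pose let the fingers close. It gives the time, the measured TCP pose, the force and the opening at its end, in the units of the state.
- monitor.state(): the state, without advancing time (a new reading comes with each control period).
- imaging.capture(name): name is "scene" or "top" or "wrist"; returns a dict with "frame" (480x640x3 uint8, blue, green, red), "fx", "fy", "cx", "cy" (pixels), "extrinsics" (4x4, takes a point from world to camera coordinates). Camera axes: x right, y down, z forward; pixel columns grow to the right and rows downward; lengths in mm; the calibration is good to about 2 mm. The wrist camera is an equidistant fisheye: a pixel r from the principal point sees the ray r / f radians off the axis. A picture is of the moment at which its call begins. There is no depth.
- robot.hand_in(): hands the job in, once; it reports no verdict.
Trained networks look in a picture, given as the dict that the camera call returned (one of the last four; its "shot" number tells which), for a name from the list of things; names that differ only in an ending like _2 or _b are one class to them, and where a whole thing is asked for, a point or a joint stands for the part that bears it (a point fixed in the world has none). Each returns a list of dicts, best first, with "confidence" (0 to 1); they miss things now and then, are a little off and sometimes report something else, mostly with a low value. They report only what shows in the picture. A call takes as long as a camera call. They do not tell look-alikes from the thing itself.
- imaging.find_in(picture, name): "centre" ([x, y, z] in mm, in the coordinates of the camera as it stood for that picture, good to about 4 mm: the middle of the surface that is visible of it).
- imaging.place_of(picture, name): "centre" ([x, y, z] in mm, in the coordinates of the camera as it stood for that picture, good to about 4 mm: a listed point, or the origin of a listed thing).
The state is a dict: "time": time; "q": joint angles; "dq": joint speeds; "effort": joint torques, N m; "position": TCP position; "eef_rot": TCP orientation; "wrist_force": force on the tool from outside, world axes, zero at the start; "moment": the same for the moment, N m; "width": opening from 0.0 (shut) to 1.0 (fully open).
Only numpy, scipy, OpenCV 4.12 (cv2) and the standard library are available. Lean on these libraries where they do the work, as an engineer would, in place of code of your own. Each camera call takes 0.05 s, during which the arm holds its last target. There are 200 camera calls.

TASK

The battery pack is charged: press the charger's red catch so that the pack pops free, slide it out and slide it into the soldering station's dovetail until it is fully home, the catch has clicked up behind it and it stays there by itself. The charger grips the pack's sides and the station covers its far end, so set it down on the bench to change your grip. Keep the pack upright and do not disturb the spool, cup or screwdriver.

Things in the scene. Friction and masses are not known exactly. Their poses are not given: they have to be found in the camera images.
- pack: Battery pack: black box, yellow bands and top panel, 64 mm long (x), 46 wide (y), 44 tall, about 0.44 kg. Origin: centre of underside; x = sliding direction, z up. Lowest 10 is the grey dovetail foot, full length, 40 wide at the bottom, 30 at its top; flat upright faces from 10 to 44. Both ends alike: may go in either way round. Stands steadily on its foot. Starts locked in the charger.
- charger_home (a point): Where the pack's origin lies when home in the grey charger: on its deck, 25 mm above the bench. x = sliding-in direction (mouth on the -x side), z up. Deck and dovetail as at station_mouth. Behind the stop (x=+34.5) a block 10 high above the deck, from x=+52 to +98 a hump 30 high. An ejector (6 N, damped) presses on the pack: once the catch is pressed the pack creeps out 14 mm within 0.5 s.
- charger_mouth (a point): Mouth of the charger, at x=-50 mm of charger_home, deck height, same axes. Two grey cheeks beside the groove, inner faces 27 off the centre line, 5 thick, from 2 to 64 inward of this point, as tall as the pack's top (44 above the deck): the pack's sides cannot be taken here, only its two ends, and both ends stand clear of the cheeks once it has popped out.
- station_home (a point): Where the pack's origin lies when home in the soldering station (blue housing, knob, display): on its deck, 25 mm above the bench. x = sliding-in direction, z up. Pack's sides are free; the housing is a wall from x=+34.5, 50 higher than the deck, 140 wide, 100 deep, so no finger fits at the far end. Push about 1 past home for the click; hard stop 2.5 past home.
- station_mouth (a point): Mouth of the station, at x=-50 mm of station_home, deck height, same axes. Dovetail rails 8 high, outer faces 27 off centre. Groove flared 4.5 per side here, narrowing by 22 inward to 42.2 wide at the deck, 34.2 at the rail tops: 1.1 clear of the foot each side, 2 upward. The pack can be lifted or lowered only with its origin over 32 outside this point (x below -82 of station_home).
- charger_catch (a joint): Charger's red catch, metres pressed: 0 up, 0.0065 bottom. 1.4 N to start, 3 N at the bottom, 1 N more under load. Its tooth stands 5 mm above the deck from x=-36.5 to -32 of charger_home, 26 wide, with a ramp down to x=-45 towards the mouth; the locked pack's near end bears on it. Pressed beyond 5 mm it frees the pack; let up, it rubs lightly under the pack as that slides out.
- charger_pad (a point): Top centre of the charger catch's red push pad, 24 by 24 mm, left of the mouth: x=-36, y=+58, 8 mm above the deck (frame of charger_home). Press straight down.
- station_catch (a joint): Station's red catch, same mechanism as the charger's. The pack sliding in rides over the ramp and holds it down near 0.005 until home, then it clicks up to 0 behind it. A damped ejector opposes the last 14 mm with 3.5 N rising to 6 N (about 1 N more per 20 mm/s): let go before the click, the pack is pushed back out.
- station_pad (a point): Top centre of the station catch's red push pad, 24 by 24 mm: x=-36, y=+58, 8 mm above the deck (frame of station_home). Not needed for loading.
- mat_center (a point): Centre of the thin green bench mat, 200 by 200 mm, level with the bench, between the two docks: clear room to set the pack down.
- spool: Bystander: blue solder spool, 56 mm across, 40 tall, upright, origin at the centre of its underside.
- cup: Bystander: green metal cup, 72 mm across, 85 tall, origin at the centre of its underside.
- driver: Bystander: yellow screwdriver, 170 mm long, lying along its x axis, origin at its underside.
Things that resemble listed ones, but are neither listed nor needed, are in the scene too. What is meant by the pack is not orange, and is the larger of those in its own colour.

How it is judged (in metres and radians):
On the way, in this order (a step that is already met when the one before it is completed fails the run):
1. the charger's catch is pressed and the pack has popped out of its lock (x of pack in the frame of charger_home between -0.03 and -0.008 m and value of joint charger_catch above 0.0035 m).
2. the pack stands on the bench, clear of both docks, let go and upright (height (world z) of pack below 0.006 m and angle between pack's own z axis and vertical below 0.1 rad and contact force between the fingers and pack below 0.1 N and linear speed of pack below 0.02 m/s), for 0.2 s.
At the end, for the whole second after the job is handed in: The pack is home in the station: its origin within 3 mm of station_home along x and y and -3 to +4 mm in height, in line with the slide within 0.08 rad, upright within 0.1 rad, at rest (under 20 mm/s), with the station's catch up (pressed less than 2 mm) (x of pack in the frame of station_home between -0.003 and 0.003 m and y of pack in the frame of station_home between -0.003 and 0.003 m and z of pack in the frame of station_home between -0.003 and 0.004 m and angle between the x axis of pack and the x axis of station_home, either way round below 0.08 rad and angle between pack's own z axis and vertical below 0.1 rad and value of joint station_catch below 0.002 m and linear speed of pack below 0.02 m/s); the robot touches nothing.
It fails at once if the pack is tipped more than 0.5 rad (angle between pack's own z axis and vertical above 0.5 rad).
It fails at once if the spool is moved more than 30 mm (distance of spool from where it was at the start of the episode above 0.03 m).
It fails at once if the cup is moved more than 30 mm (distance of cup from where it was at the start of the episode above 0.03 m).
It fails at once if the screwdriver is moved more than 30 mm (distance of driver from where it was at the start of the episode above 0.03 m).
It also fails if it takes over 64 s, if anything falls off the work surface, if the arm or the gripper's body presses on something with over 40 N, if the wrist force passes 120 N, or if a joint passes its speed limit or range.

## Working session

There is one attempt and no reset: what is moved stays moved. The work goes in short steps, Python scripts to look and compute and a tool call to move; the robot and the scene stay as the last step left them, time stands still between calls to the robot, and variables do not carry over. Pictures are saved under pics/ and viewed, about 8 in all and at most 12, crops included, and the job is handed in when it is done.

Besides the shell and the picture viewer there is one more tool, called as name([rows], argument=value, ...), one row to a line, values as JSON. arm_command: Moves the arm, as the interface text tells. Its arguments: {"type":"object","properties":{"moves":{"type":"array","items":{"type":"array","items":{"type":"number"}}},"force":{"type":"number"}},"required":["moves"]}

```bash
mkdir -p pics
cat > h.py <<'E'
import numpy as np, cv2
from bench import monitor, imaging, robot
def w(pic,c):
    E=np.array(pic["extrinsics"]); return E[:3,:3].T@(np.array(c)-E[:3,3])
def px(pic,P):
    E=np.array(pic["extrinsics"]); c=E[:3,:3]@np.array(P)+E[:3,3]
    return pic["fx"]*c[0]/c[2]+pic["cx"], pic["fy"]*c[1]/c[2]+pic["cy"]
def ray(pic,u,v,z):  # pinhole pixel -> world at height z
    E=np.array(pic["extrinsics"]); R=E[:3,:3].T; o=-R@E[:3,3]
    d=R@np.array([(u-pic["cx"])/pic["fx"],(v-pic["cy"])/pic["fy"],1]); return o+d*(z-o[2])/d[2]
E
python3 - <<'E'
from h import *
for n in("top","scene"):
    p=imaging.capture(n); cv2.imwrite(f"pics/{n}0.png",p["frame"])
    print(n,p["fx"],np.round(p["extrinsics"],3).tolist())
    for k in("pack","charger_home","charger_mouth","charger_pad","station_home","station_mouth","station_pad","mat_center","spool","cup","driver"):
        print(k,[(np.round(w(p,d["centre"])).tolist(),round(d["confidence"],2)) for d in imaging.place_of(p,k)[:4]])
print(monitor.state())
E
```

```text
top 448.60647615524357 [[0.024, -0.999, -0.027, 7.278], [-0.996, -0.021, -0.081, 615.568], [0.08, 0.029, -0.996, 1035.937], [0.0, 0.0, 0.0, 1.0]]
pack [([661.0, 122.0, -1.0], 0.95), ([673.0, 357.0, -0.0], 0.65), ([606.0, 247.0, 26.0], 0.62)]
charger_home [([598.0, 246.0, 25.0], 0.88)]
charger_mouth []
charger_pad [([569.0, 305.0, 33.0], 0.69)]
station_home [([611.0, -186.0, 27.0], 0.71)]
station_mouth [([560.0, -183.0, 26.0], 0.62)]
station_pad [([571.0, -126.0, 35.0], 0.71)]
mat_center [([474.0, 2.0, 1.0], 0.73)]
spool [([668.0, 18.0, 1.0], 0.91)]
cup [([537.0, 488.0, 4.0], 0.82)]
driver [([493.0, -479.0, -1.0], 0.93)]
scene 446.3587264129894 [[-0.34, 0.941, 0.009, 180.052], [0.8, 0.294, -0.523, -432.748], [-0.494, -0.171, -0.852, 1548.731], [0.0, 0.0, 0.0, 1.0]]
pack [([601.0, 246.0, 25.0], 0.84), ([665.0, 361.0, 3.0], 0.64), ([654.0, 124.0, 3.0], 0.59)]
charger_home [([601.0, 246.0, 21.0], 0.82)]
charger_mouth [([553.0, 247.0, 25.0], 0.85)]
charger_pad [([569.0, 307.0, 30.0], 0.43)]
station_home [([609.0, -181.0, 24.0], 0.74)]
station_mouth [([555.0, -190.0, 24.0], 0.58)]
station_
[... 247 characters left out ...]
0811e-01, 7.64996954e+01,
       2.52579955e-04, 9.00004305e+01]), 'dq': array([ 0.0025508 , -0.03370606, -0.0087829 ,  0.07173773,  0.09482116,
       -0.06342366]), 'effort': array([ 1.83942734e-04, -3.72218406e+01,  2.52692950e+01,  1.45089445e-03,
        1.24309627e-04, -2.76600652e-06]), 'position': array([161.93154123, 473.0755177 , 231.32026214]), 'eef_rot': array([[-9.46105598e-01,  3.23858298e-01,  1.45293219e-05],
       [ 3.23858299e-01,  9.46105596e-01,  5.60586482e-05],
       [ 4.40878568e-06,  5.77428423e-05, -9.99999998e-01]]), 'wrist_force': array([ 0.43258419, -0.41967425,  0.93447912]), 'moment': array([-0.02242876, -0.03275347,  0.01792908]), 'width': 0.9968630052871036}
```

View pics/top0.png

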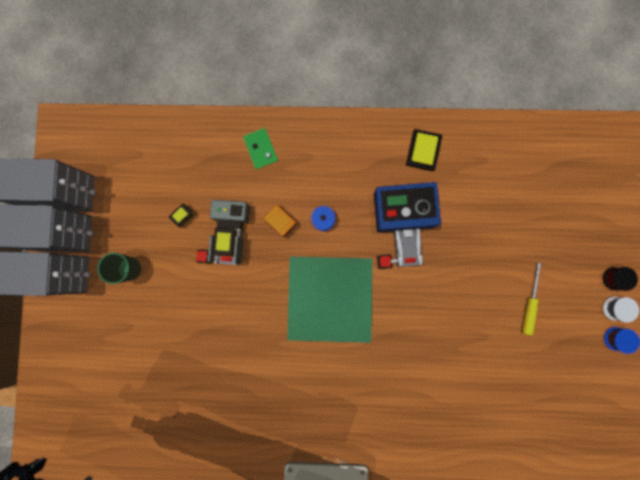

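View pics/scene0.png

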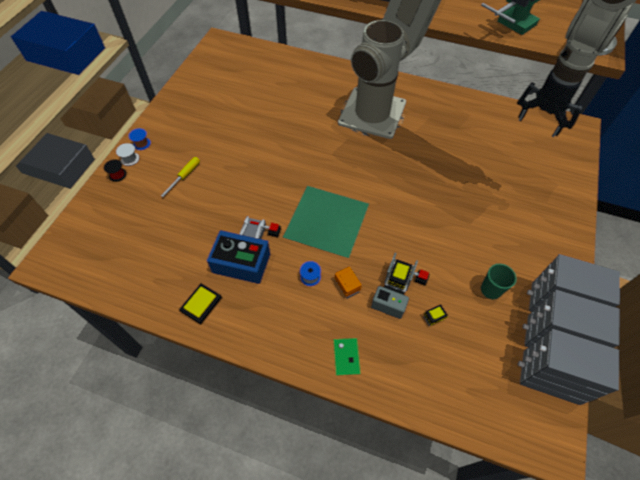

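The docks lie near x≈600: the charger with its pack at pixel (226,243) and the station at (407,225) in the top view. I'll go above the charger for a close look.

arm_command([
  [37,-21,5,0,0,-1.3,1],
  [37,-21,5,0,0,-1.3,1],
  [37,-21,5,0,0,-1.3,1],
  [37,-21,5,0,0,-1.3,1],
  [37,-21,5,0,0,-1.3,1],
  [37,-21,5,0,0,-1.3,1],
  [37,-21,5,0,0,-1.3,1],
  [37,-21,5,0,0,-1.3,1],
  [37,-21,5,0,0,-1.3,1],
  [37,-21,5,0,0,-1.3,1],
  [37,-21,5,0,0,-1.3,1],
  [37,-21,5,0,0,-1.3,1],
])

```text
time: 2.7
position: [531.3, 263.8, 281.6]
eef_rot: [[0.057, 0.998, 0.0], [0.998, -0.057, 0.0], [0.0, 0.0, -1.0]]
wrist_force: [-0.3, 1.0, 0.2]
width: 0.001
```

```bash
cat >> h.py <<'E'
def yaw():
    R=monitor.state()["eef_rot"]; return np.degrees(np.arctan2(R[1,1],R[0,1]))
def look(names,tag,cam="wrist",n=1):
    for i in range(n):
        p=imaging.capture(cam)
        for k in names:
            print(k,[(np.round(w(p,d["centre"]),1).tolist(),round(d["confidence"],2)) for d in imaging.place_of(p,k)[:3]])
    cv2.imwrite(f"pics/{tag}.png",p["frame"]); return p
E
python3 - <<'E'
from h import *
s=monitor.state(); print(s["position"],yaw(),s["time"],s["q"])
p=look(("pack","charger_home","charger_mouth","charger_pad"),"w1",n=3)
print(p["fx"],p["cx"],p["cy"],np.round(p["extrinsics"],3).tolist())
E
```

```text
[531.27831226 263.76699519 281.64080389] -3.2881958965516214 2.7 [2.64016340e+01 2.41129562e+01 2.22958826e+01 8.81596932e+01
 3.25775701e-03 1.19689828e+02]
pack [([655.9, 120.1, 4.0], 0.87), ([666.8, 363.5, 1.2], 0.86)]
charger_home []
charger_mouth [([553.3, 248.1, 22.4], 0.67)]
charger_pad [([568.9, 304.0, 31.9], 0.63)]
pack [([604.7, 251.2, 22.6], 0.85), ([665.6, 362.0, -0.5], 0.84), ([655.8, 122.2, 4.7], 0.79)]
charger_home []
charger_mouth []
charger_pad [([571.6, 304.1, 31.0], 0.97)]
pack [([654.5, 124.1, 4.5], 0.9), ([664.6, 364.2, 1.8], 0.76), ([602.6, 251.4, 21.3], 0.56)]
charger_home []
charger_mouth [([555.2, 250.7, 20.8], 0.76)]
charger_pad [([570.9, 304.0, 30.4], 0.66)]
371.64829954431775 318.16275809131093 248.45857901237486 [[0.998, -0.058, -0.001, -515.394], [-0.055, -0.945, 0.323, 220.166], [-0.02, -0.322, -0.946, 523.812], [0.0, 0.0, 0.0, 1.0]]
```

View pics/w1.png

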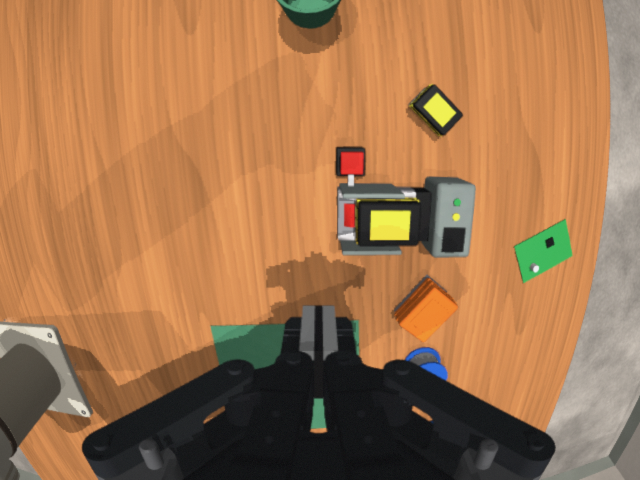

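The wrist view shows the red pad at (351,161), the pack's yellow panel at (390,225) and the hump at (450,217). I'll measure the centres and yaw from the colour blobs.

```bash
cat >> h.py <<'E'
def fray(p,u,v,z):
    E=np.array(p["extrinsics"]); R=E[:3,:3].T; o=-R@E[:3,3]
    a=np.array([(u-p["cx"])/p["fx"],(v-p["cy"])/p["fy"]]); r=np.hypot(*a)
    d=R@np.array([*(np.sin(r)*a/r),np.cos(r)]); return (o+d*(z-o[2])/d[2])[:2]
def blob(p,box,lo,hi,z):
    """largest blob of an HSV colour in box (u0,v0,u1,v1): world centre, yaw, size of its min-area rectangle at height z"""
    u0,v0,u1,v1=box; m=cv2.inRange(cv2.cvtColor(p["frame"],cv2.COLOR_BGR2HSV)[v0:v1,u0:u1],lo,hi)
    c=max(cv2.findContours(m,cv2.RETR_EXTERNAL,cv2.CHAIN_APPROX_NONE)[0],key=cv2.contourArea)[:,0]+[u0,v0]
    W=np.array([fray(p,u,v,z) for u,v in c]); (ctr,sz,a)=cv2.minAreaRect((W*10).astype(np.float32))
    return np.round(np.array(ctr)/10,1),np.round(np.array(sz)/10,1),round((a+45)%90-45,1)
YEL=((22,120,120),(35,255,255)); RED=((0,150,90),(8,255,255)); RED2=((170,120,80),(180,255,255))
E
python3 - <<'E'
from h import *
p=imaging.capture("wrist")
print(blob(p,(360,205,430,245),*YEL,69)); print(blob(p,(330,140,372,178),*RED,33))
hsv=cv2.cvtColor(p["frame"],cv2.COLOR_BGR2HSV)
print(hsv[161,351],hsv[225,390],hsv[215,349],hsv[190,440])
# hump top (z=55) edges by gray
for uv in((427,178),(471,181),(472,256),(424,255)): print(fray(p,*uv,55))
# cheek outer lines, z=69
for uv in((341,184),(415,186),(342,253),(400,254)): print(fray(p,*uv,69))
E
```

```text
(array([602.6, 247. ]), array([30.3, 40.8]), -2.9)
(array([569.3, 306.3]), array([23.5, 24.4]), -2.4)
[  1 202 225] [ 28 175 241] [  1 208 217] [ 72  17 148]
[644.98470357 290.8747262 ]
[694.63925581 286.95448336]
[700.92201319 202.29546414]
[643.42842424 207.06054586]
[555.30507063 290.1637981 ]
[628.47438185 285.2894781 ]
[553.39762837 219.68457815]
[613.42134372 215.04275352]
```

arm_command([
  [3.8,4.25,-10,0,0,0,1],
  [3.8,4.25,-15,0,0,0,1],
  [3.8,4.25,-20,0,0,0,1],
  [3.8,4.25,-23,0,0,0,1],
  [3.8,4.25,-24,0,0,0,1],
  [3.8,4.25,-24.6,0,0,0,1],
  [3.8,4.25,-24.9,0,0,0,1],
  [3.8,4.25,-25.1,0,0,0,1],
  [3.8,4.25,-25.3,0,0,0,1],
  [3.8,4.25,-25.4,0,0,0,1],
  [3.8,4.25,-25.5,0,0,0,1],
  [3.8,4.25,-25.5,0,0,0,1],
])

```text
time: 5.0
position: [570.4, 305.8, 26.6]
eef_rot: [[0.059, 0.998, 0.001], [0.998, -0.059, 0.0], [0.001, 0.001, -1.0]]
wrist_force: [2.6, 1.0, 3.2]
width: 0.001
```

arm_command([
  [0,0,-0.1,0,0,0,1],
  [0,0,-0.1,0,0,0,1],
  [0,0,-0.1,0,0,0,1],
  [0,0,-0.1,0,0,0,1],
])

```text
time: 5.5
position: [570.4, 305.8, 26.5]
eef_rot: [[0.059, 0.998, 0.001], [0.998, -0.059, 0.001], [0.001, 0.001, -1.0]]
wrist_force: [0.8, 0.7, 8.1]
width: 0.002
```

Run:
```python
from h import *
p=look(("pack",),"top1","top")
p=look(("pack",),"w2")
p2=imaging.capture("wrist"); print(monitor.state()["position"],monitor.state()["wrist_force"])
```

```text
pack [([661.8, 124.0, -0.0], 0.97), ([672.5, 358.3, 0.1], 0.68), ([589.4, 247.5, 26.0], 0.59)]
pack [([666.7, 364.9, 0.4], 0.62)]
[570.46235974 305.81920623  26.47322935] [-0.08111756  0.06201723  6.42322956]
```

View pics/w2.png

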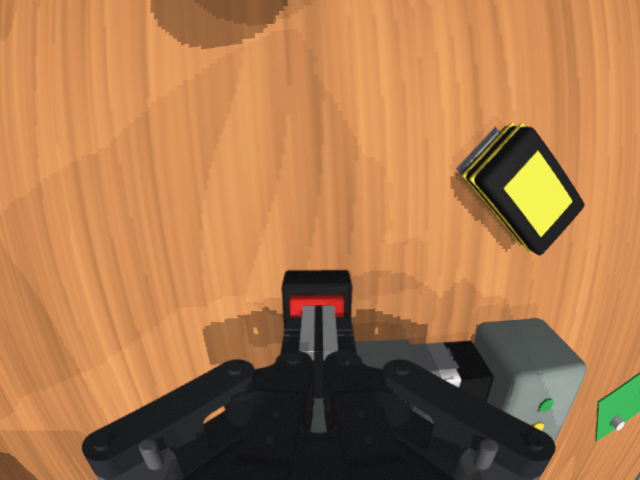

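arm_command([
  [0,0,6,0,0,0,1],
  [0,0,12,0,0,0,-1],
  [1.8,-5.8,12,0,0,0,-1],
  [1.8,-5.8,12,0,0,0,-1],
  [1.8,-5.8,12,0,0,0,-1],
  [1.8,-5.8,12,0,0,0,-1],
])

```text
time: 6.5
position: [587.3, 248.4, 145.1]
eef_rot: [[0.058, 0.998, -0.001], [0.998, -0.058, -0.0], [-0.0, -0.001, -1.0]]
wrist_force: [0.5, 0.2, 0.1]
width: 0.998
```

Run:
```python
from h import *
p=look((),"w3"); s=monitor.state(); print(s["position"],yaw(),s["width"])
print(px(p,[588,248,69]))
```

```text
[587.47037193 248.57713323 145.3504187 ] -3.3028591370199805 1.0025230064682737
(np.float64(319.56132362110077), np.float64(262.8792890893321))
```

View pics/w3.png

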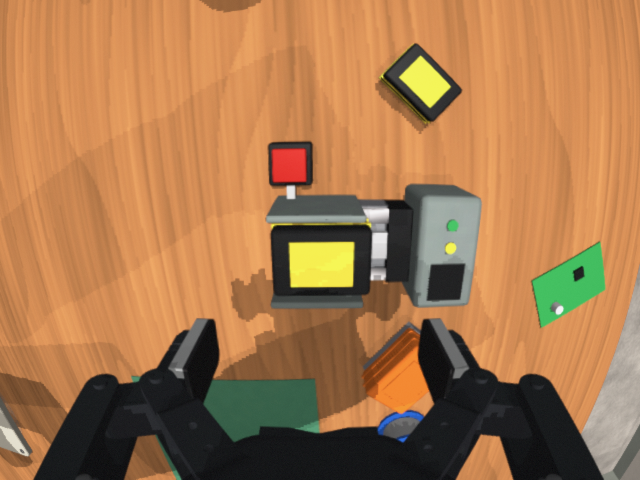

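The pack has popped out (panel at (322,264), gap visible before the hump). I'll grip its ends now.

arm_command([
  [0.15,-0.1,-5,0,0,0,-1],
  [0.15,-0.1,-8,0,0,0,-1],
  [0.15,-0.1,-10,0,0,0,-1],
  [0.15,-0.1,-11.2,0,0,0,-1],
  [0.15,-0.1,-11.2,0,0,0,-1],
  [0.15,-0.1,-11.2,0,0,0,1],
  [0.15,-0.1,-11.2,0,0,0,1],
  [0.15,-0.1,-11.2,0,0,0,1],
  [0.15,-0.1,-11.2,0,0,0,1],
  [0.15,-0.1,-11.2,0,0,0,1],
], force=50)

```text
time: 7.8
position: [589.2, 248.2, 34.8]
eef_rot: [[0.057, 0.998, 0.0], [0.998, -0.057, 0.002], [0.002, 0.0, -1.0]]
wrist_force: [-3.6, 1.4, 5.8]
width: 0.736
```

arm_command([
  [-1,0.05,0,0,0,0,1],
  [-2,0.1,0,0,0,0,1],
  [-3,0.15,0,0,0,0,1],
  [-4,0.2,0,0,0,0,1],
  [-5,0.25,0,0,0,0,1],
  [-6,0.3,0,0,0,0,1],
  [-7,0.35,0,0,0,0,1],
  [-8,0.4,0,0,0,0,1],
  [-8.5,0.42,0,0,0,0,1],
  [-8.5,0.42,0,0,0,0,1],
])

```text
time: 9.05
position: [503.5, 252.3, 34.4]
eef_rot: [[0.057, 0.998, -0.001], [0.998, -0.057, 0.001], [0.001, -0.001, -1.0]]
wrist_force: [1.1, 0.3, -3.2]
width: 0.74
```

Run:
```python
from h import *
s=monitor.state(); print(s["position"],s["wrist_force"],s["width"])
p=look((),"w4"); print(blob(p,(200,150,450,330),*YEL,69))
```

```text
[503.48478481 252.32913722  34.44044196] [ 1.07423271  0.29863741 -3.20906028] 0.7399800808077217
(array([504.9, 280.1]), array([ 4.2, 57.8]), -2.8)
```

View pics/w4.png

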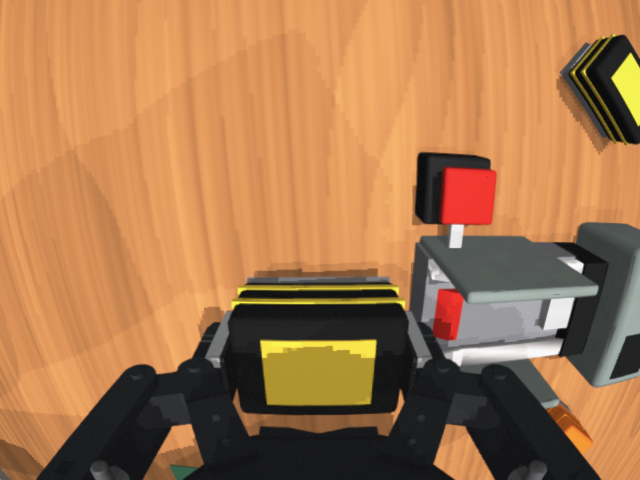

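arm_command([
  [0,0,3,0,0,0,1],
  [0,0,6,0,0,0,1],
  [-1,-4,7,0,0,0,1],
  [-2,-9,7,0,0,0,1],
  [-3,-14,7,0,0,0,1],
  [-3.3,-19,7,0,0,0,1],
  [-3.3,-23,7,0,0,0,1],
  [-3.3,-25.5,7,0,0,0,1],
  [-3.3,-26.2,5,0,0,0,1],
  [-3.3,-26.2,2,0,0,0,1],
  [-3.3,-26.2,-1,0,0,0,1],
  [-3.3,-26.2,-1.8,0,0,0,1],
])

```text
time: 10.6
position: [469.7, -9.8, 15.0]
eef_rot: [[0.058, 0.998, -0.003], [0.998, -0.058, 0.001], [0.001, -0.003, -1.0]]
wrist_force: [-0.2, -0.6, -3.1]
width: 0.738
```

arm_command([
  [0,0,-0.2,0,0,0,1],
  [0,0,-0.4,0,0,0,1],
  [0,0,-0.4,0,0,0,1],
])

```text
time: 10.98
position: [470.6, -9.8, 11.9]
eef_rot: [[0.057, 0.998, -0.001], [0.998, -0.057, 0.001], [0.001, -0.002, -1.0]]
wrist_force: [0.3, -0.4, -3.4]
width: 0.74
```

arm_command([
  [0,0,-0.1,0,0,0,1],
  [0,0,-0.2,0,0,0,1],
  [0,0,-0.3,0,0,0,1],
  [0,0,-0.3,0,0,0,1],
])

```text
time: 11.48
position: [470.8, -9.7, 9.8]
eef_rot: [[0.057, 0.998, -0.001], [0.998, -0.057, 0.001], [0.001, -0.001, -1.0]]
wrist_force: [-2.6, 1.3, 5.1]
width: 0.741
```

Touched down (the force changed sign). I'll release, rise, and go to look at the station.

arm_command([
  [0,0,0,0,0,0,-1],
  [0,0,0,0,0,0,-1],
  [0,0,0,0,0,0,-1],
  [0,0,6,0,0,0,-1],
  [0,0,12,0,0,0,-1],
  [0,0,18,0,0,0,-1],
  [0,-6,22,0,0,0.15,-1],
  [0,-12,23,0,0,0.15,-1],
  [2,-18,23,0,0,0.15,-1],
  [4,-24,23,0,0,0.15,-1],
  [4,-26,23,0,0,0.15,-1],
  [4,-26,23,0,0,0.15,-1],
])

```text
time: 12.98
position: [510.6, -271.9, 238.7]
eef_rot: [[-0.089, 0.996, -0.002], [0.996, 0.089, 0.002], [0.002, -0.002, -1.0]]
wrist_force: [-1.1, 0.5, 0.1]
width: 1.001
```

Run:
```python
from h import *
s=monitor.state(); print(s["position"],yaw(),s["time"])
p=look(("station_home","station_mouth","station_pad","pack"),"w5",n=2)
```

```text
[ 510.58014945 -271.86115213  238.67262755] 5.100809880400355 12.975
station_home [([604.6, -181.0, 28.8], 0.84)]
station_mouth [([558.9, -185.9, 23.8], 0.79)]
station_pad [([566.3, -127.0, 29.9], 0.75)]
pack []
station_home [([605.4, -178.9, 25.3], 0.76)]
station_mouth [([559.0, -185.2, 26.2], 0.85)]
station_pad [([567.2, -126.4, 32.2], 0.58)]
pack []
```

View pics/w5.png

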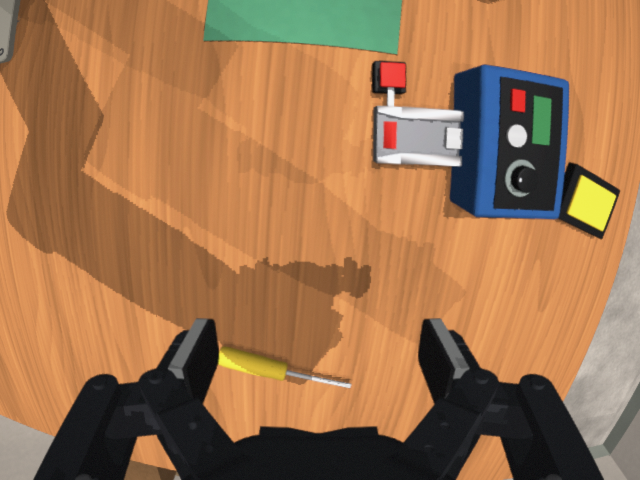

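Run:
```python
from h import *
for i in range(2):
    p=imaging.capture("wrist")
    a=blob(p,(376,58,412,94),*RED,33); b=blob(p,(378,115,402,155),*RED,28); print(a,b)
hsv=cv2.cvtColor(p["frame"],cv2.COLOR_BGR2HSV)
# white rails: low saturation bright, outer long edges
m=cv2.inRange(hsv,(0,0,120),(180,60,255)); m[:, :370]=0; m[:,450:]=0; m[:95]=0; m[172:]=0
up=[];lo=[]
for u in range(384,446,2):
    v=np.where(m[:,u])[0]
    if len(v)>5: up.append(fray(p,u,v[0],33)); lo.append(fray(p,u,v[-1],33))
for e in(up,lo):
    e=np.array(e); f=np.polyfit(e[:,0],e[:,1],1); r=np.abs(np.polyval(f,e[:,0])-e[:,1]); k=r<np.percentile(r,70); f=np.polyfit(e[k,0],e[k,1],1); print(np.degrees(np.arctan(f[0])),np.polyval(f,[560,600]),r.max())
us=[np.where(m[v])[0] for v in range(100,170,4)]; print([(q[0],q[-1]) for q in us if len(q)])
cv2.imwrite("pics/w5c.png",cv2.resize(p["frame"][50:225,360:580],None,fx=3.4,fy=3.4,interpolation=cv2.INTER_CUBIC))
```

```text
(array([ 566.7, -126.8]), array([23.8, 24.9]), 5.6) (array([ 571. , -184.8]), array([10.8, 25.2]), 6.8)
(array([ 566.7, -126.9]), array([23.8, 24.9]), 5.6) (array([ 571. , -184.9]), array([10.8, 25.2]), 6.8)
5.899762236026844 [-158.76148977 -154.62805963] 7.481020492578494
6.173549460537389 [-212.95704972 -208.6303421 ] 1.1425999217690332
[(np.int64(387), np.int64(393)), (np.int64(387), np.int64(393)), (np.int64(377), np.int64(440)), (np.int64(380), np.int64(449)), (np.int64(377), np.int64(449)), (np.int64(377), np.int64(440)), (np.int64(377), np.int64(449)), (np.int64(377), np.int64(449)), (np.int64(377), np.int64(449)), (np.int64(377), np.int64(449)), (np.int64(377), np.int64(449)), (np.int64(376), np.int64(449)), (np.int64(377), np.int64(449)), (np.int64(377), np.int64(449)), (np.int64(376), np.int64(449)), (np.int64(377), np.int64(449)), (np.int64(440), np.int64(449))]
```

View pics/w5c.png

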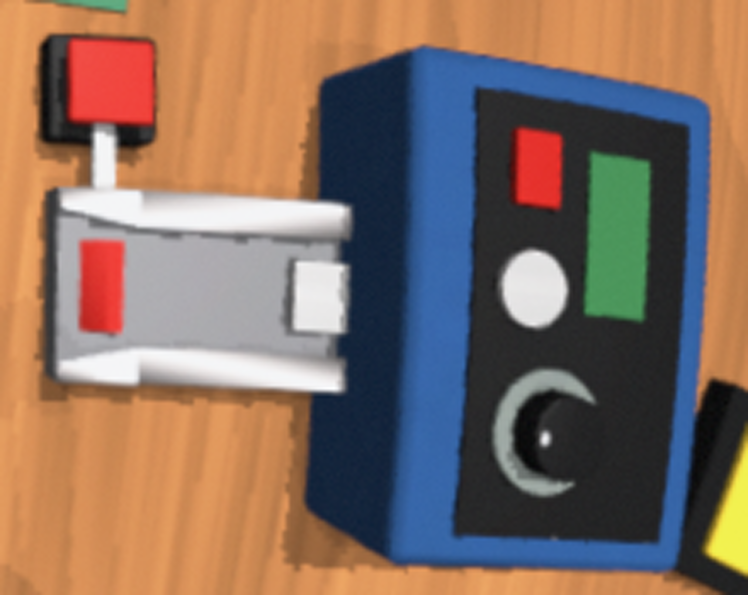

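Station yaw is about 6°, with home ≈ (608.6, -180.7); the pad and the rails agree. Next I turn the tool and go above the pack.

arm_command([
  [-2,4,0,0,0,0.18,-1],
  [-4,8,0,0,0,0.36,-1],
  [-4,12,0,0,0,0.54,-1],
  [-4,16,0,0,0,0.72,-1],
  [-4,20,-2,0,0,0.9,-1],
  [-4,24,-4,0,0,1.08,-1],
  [-4,26.2,-6,0,0,1.26,-1],
  [-4,26.2,-8,0,0,1.424,-1],
  [-4,26.2,-9,0,0,1.424,-1],
  [-4,26.2,-9,0,0,1.424,-1],
  [-4,26.2,-9,0,0,1.424,-1],
])

```text
time: 14.95
position: [471.6, -7.7, 150.7]
eef_rot: [[-0.998, 0.056, 0.0], [0.056, 0.998, -0.0], [-0.0, -0.0, -1.0]]
wrist_force: [0.8, 0.3, -0.2]
width: 0.998
```

Run:
```python
from h import *
s=monitor.state(); print(s["position"],yaw(),s["time"],s["q"])
p=look(("pack",),"w6"); print(blob(p,(200,120,450,330),*YEL,44))
```

```text
[471.55769773  -7.70536997 150.73886744] 86.81447573487563 14.95 [-9.25192469e-01  1.36341260e+01 -1.23775221e+01  6.39773247e+01
 -1.70179611e-02  2.26032847e+00]
pack [([471.4, -6.3, -0.3], 0.88), ([665.5, 362.0, 4.1], 0.62)]
(array([471. , -10.7]), array([30.5, 40.4]), -3.2)
```

View pics/w6.png

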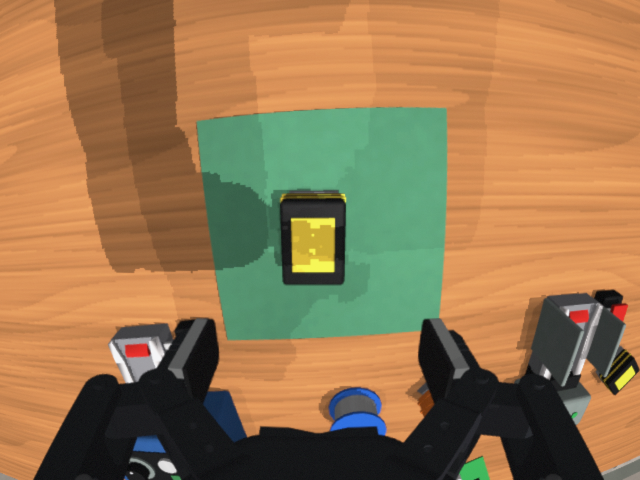

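arm_command([
  [-0.05,-0.28,-5,0,0,0,-1],
  [-0.05,-0.28,-10,0,0,0,-1],
  [-0.05,-0.28,-13,0,0,0,-1],
  [-0.05,-0.28,-14.1,0,0,0,-1],
  [-0.05,-0.28,-14.1,0,0,0,-1],
  [-0.05,-0.28,-14.1,0,0,0,1],
  [-0.05,-0.28,-14.1,0,0,0,1],
  [-0.05,-0.28,-14.1,0,0,0,1],
  [-0.05,-0.28,-14.1,0,0,0,1],
  [-0.05,-0.28,-14.1,0,0,0,1],
  [-0.05,-0.28,-14.1,0,0,0,1],
], force=70)

```text
time: 16.42
position: [472.5, -10.8, 11.3]
eef_rot: [[-0.998, 0.055, 0.004], [0.055, 0.998, -0.001], [-0.004, -0.001, -1.0]]
wrist_force: [-1.2, -0.7, 5.8]
width: 0.527
```

arm_command([
  [0,0,3,0,0,0,1],
  [0,0,6,0,0,0,1],
  [1,-4,6,0,0,0.04,1],
  [2,-8,6,0,0,0.08,1],
  [3,-12,6,0,0,0.12,1],
  [4,-15,6,0,0,0.16,1],
  [4.3,-17.5,5,0,0,0.16,1],
  [4.3,-17.96,4,0,0,0.16,1],
  [4.3,-17.96,3,0,0,0.16,1],
  [4.3,-17.96,2.7,0,0,0.16,1],
  [4.3,-17.96,2.7,0,0,0.16,1],
  [4.3,-17.96,2.7,0,0,0.16,1],
])

```text
time: 17.92
position: [516.0, -190.0, 38.8]
eef_rot: [[-0.994, -0.105, 0.005], [-0.105, 0.994, -0.001], [-0.005, -0.001, -1.0]]
wrist_force: [0.6, -0.4, -4.1]
width: 0.529
```

Run:
```python
from h import *
s=monitor.state(); print(s["position"],yaw(),s["time"],s["wrist_force"],s["width"])
R=np.array([[.9945,.1045],[-.1045,.9945]]); print("TCP in station frame",R@(s["position"][:2]-[608.6,-180.7]))
p=look(("pack","station_mouth"),"w7"); 
t=look(("pack","station_mouth","station_home"),"top7","top")
```

```text
[ 515.96815152 -189.98632341   38.79055397] 96.05217707362424 17.925 [ 0.58685581 -0.37513389 -4.12382525] 0.5287083683860941
TCP in station frame [-93.09279411   0.44477954]
pack [([516.8, -185.9, 26.1], 0.93), ([653.7, 124.3, 4.8], 0.7)]
station_mouth []
pack [([671.7, 356.9, -1.3], 0.71), ([661.2, 121.3, 1.0], 0.56), ([515.6, -189.9, 29.8], 0.54)]
station_mouth [([557.9, -186.5, 25.8], 0.96)]
station_home [([612.5, -184.6, 26.7], 0.61)]
```

View pics/w7.png

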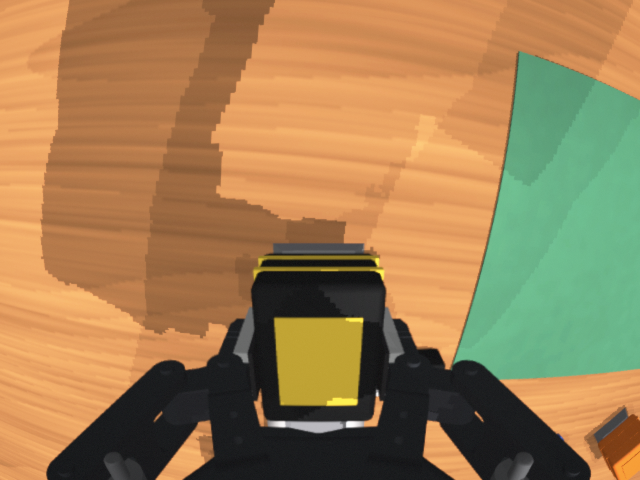

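arm_command([
  [0,-0.04,-0.15,0,0,0,1],
  [0,-0.04,-0.2,0,0,0,1],
  [0.5,0.01,-0.2,0,0,0,1],
  [1,0.06,-0.2,0,0,0,1],
  [1.5,0.11,-0.2,0,0,0,1],
  [2,0.17,-0.2,0,0,0,1],
  [2.5,0.22,-0.2,0,0,0,1],
  [3,0.27,-0.2,0,0,0,1],
  [3,0.27,-0.2,0,0,0,1],
])

```text
time: 19.4
position: [547.2, -187.8, 37.0]
eef_rot: [[-0.994, -0.105, 0.007], [-0.105, 0.994, -0.001], [-0.007, -0.001, -1.0]]
wrist_force: [0.6, 0.8, -1.5]
width: 0.529
```

```bash
cat > st.py <<'E'
from h import *
s=monitor.state(); R=np.array([[.9945,.1045],[-.1045,.9945]])
print(s["position"],yaw(),s["time"],s["width"]); print("F stn",R@s["wrist_force"][:2],s["wrist_force"][2],"M",s["moment"]," TCP stn",R@(s["position"][:2]-[608.6,-180.7]))
E
python3 st.py
```

```text
[ 547.18669977 -187.75319722   37.01121541] 96.02325021567506 19.4 0.5291545911844593
F stn [0.69543183 0.73504262] -1.4677961662090027 M [ 0.05975868 -0.18731352 -0.02796421]  TCP stn [-61.81258618  -0.59671476]
```

arm_command([
  [0.5,0.1,0,0,0,0,1],
  [1,0.15,0,0,0,0,1],
  [1.5,0.2,0,0,0,0,1],
  [2,0.25,0,0,0,0,1],
  [2.5,0.31,0,0,0,0,1],
  [3,0.36,0,0,0,0,1],
  [3.5,0.41,0,0,0,0,1],
  [4,0.46,0,0,0,0,1],
  [4,0.46,0,0,0,0,1],
])

```text
time: 20.52
position: [588.1, -183.2, 37.0]
eef_rot: [[-0.994, -0.105, 0.008], [-0.105, 0.994, -0.001], [-0.008, -0.002, -1.0]]
wrist_force: [1.6, -2.6, -3.3]
width: 0.524
```

```bash
python3 st.py
```

```text
[ 588.13156571 -183.21964182   36.99381872] 96.02965804124898 20.525 0.5237014292238766
F stn [ 1.2902851  -2.76484304] -3.330352205698568 M [-0.4231308  -0.14753037 -0.06030911]  TCP stn [-20.61916047  -0.36683241]
```

arm_command([
  [0.4,0.04,0,0,0,0,1],
  [0.8,0.08,0,0,0,0,1],
  [1.2,0.12,0,0,0,0,1],
  [1.6,0.17,0,0,0,0,1],
  [1.9,0.2,0,0,0,0,1],
  [2.1,0.22,0,0,0,0,1],
  [2.2,0.23,0,0,0,0,1],
  [2.2,0.23,0,0,0,0,1],
])

```text
time: 21.52
position: [608.3, -181.1, 36.8]
eef_rot: [[-0.995, -0.104, 0.004], [-0.104, 0.995, -0.001], [-0.004, -0.001, -1.0]]
wrist_force: [-5.6, -1.7, 1.8]
width: 0.522
```

```bash
python3 st.py
```

```text
[ 608.2682657  -181.08193083   36.84126114] 95.99544351576249 21.525 0.5216031427702001
F stn [-5.73739014 -1.09980274] 1.8433139495901611 M [-0.46043666  1.35250913 -0.07611325]  TCP stn [-0.36982153 -0.34516397]
```

Ejector force is about 6 N, so it's near home. Pressing on in small steps until the hard stop shows in the force.

arm_command([
  [0.1,0.01,0,0,0,0,1],
  [0.2,0.02,0,0,0,0,1],
  [0.3,0.03,0,0,0,0,1],
  [0.35,0.035,0,0,0,0,1],
  [0.35,0.035,0,0,0,0,1],
])

```text
time: 22.15
position: [610.3, -180.8, 36.7]
eef_rot: [[-0.995, -0.104, 0.001], [-0.104, 0.995, -0.001], [-0.001, -0.001, -1.0]]
wrist_force: [-5.9, -1.4, -0.2]
width: 0.527
```

```bash
python3 st.py
```

```text
[ 610.2687358  -180.77282056   36.69326253] 95.96573422895172 22.15 0.52692540466855
F stn [-5.98056799 -0.80687972] -0.24299197757753072 M [-0.42187935  1.20700022 -0.02301647]  TCP stn [ 1.651948   -0.24680294]
```

arm_command([
  [0.15,0.015,0,0,0,0,1],
  [0.3,0.03,0,0,0,0,1],
  [0.3,0.03,0,0,0,0,1],
])

```text
time: 22.52
position: [611.6, -180.6, 36.6]
eef_rot: [[-0.995, -0.103, -0.002], [-0.103, 0.995, -0.001], [0.002, -0.001, -1.0]]
wrist_force: [-6.5, -2.5, 1.0]
width: 0.525
```

```bash
python3 st.py
```

```text
[ 611.61257301 -180.5871781    36.60858492] 95.93476533244782 22.525 0.5245031358217193
F stn [-6.73305307 -1.79593516] 0.9539610061890045 M [-0.41152523  1.31808274 -0.0453423 ]  TCP stn [ 3.00779374 -0.2026125 ]
```

arm_command([
  [0.15,0.015,0,0,0,0,1],
  [0.3,0.03,0,0,0,0,1],
  [0.3,0.03,0,0,0,0,1],
])

```text
time: 22.9
position: [612.3, -180.5, 36.7]
eef_rot: [[-0.995, -0.103, -0.007], [-0.103, 0.995, -0.001], [0.007, -0.001, -1.0]]
wrist_force: [-8.8, -2.3, 3.8]
width: 0.529
```

```bash
python3 st.py
```

```text
[ 612.3102896  -180.54422381   36.67387192] 95.90101085908564 22.9 0.5285774040161134
F stn [-9.01634281 -1.36446973] 3.797711453461641 M [-0.4364468   1.56879275 -0.02985171]  TCP stn [ 3.70616162 -0.23280584]
```

arm_command([
  [0.3,0.03,0,0,0,0,1],
  [0.5,0.05,0,0,0,0,1],
  [0.5,0.05,0,0,0,0,1],
])

```text
time: 23.28
position: [612.2, -180.5, 36.7]
eef_rot: [[-0.995, -0.102, -0.017], [-0.102, 0.995, -0.002], [0.017, -0.0, -1.0]]
wrist_force: [-16.6, -3.2, 8.2]
width: 0.531
```

```bash
python3 st.py
python3 - <<'E'
from h import *
p=look((),"w8"); t=look(("pack","station_home"),"t8","top"); s=look(("pack","station_home"),"s8","scene")
a=s["frame"]; u,v=map(int,px(s,[590,-180,50])); b=t["frame"]; u2,v2=map(int,px(t,[590,-180,50]))
c=lambda f,u,v:cv2.resize(f[v-40:v+40,u-50:u+50],None,fx=4,fy=4,interpolation=cv2.INTER_CUBIC)
cv2.imwrite("pics/c8.png",np.hstack([c(a,u,v),c(b,u2,v2)]))
E
```

```text
[ 612.21019027 -180.54479131   36.7233287 ] 95.85566899929032 23.275 0.5307139416564182
F stn [-16.86278282  -1.42707153] 8.19975569392106 M [-0.66631083  2.57537454  0.19852829]  TCP stn [ 3.60655353 -0.22290984]
pack [([672.4, 355.4, 1.1], 0.93), ([659.0, 122.9, 2.0], 0.72), ([611.2, -178.8, 25.8], 0.49)]
station_home [([612.1, -182.1, 24.2], 0.63)]
pack [([609.0, -178.3, 27.1], 0.7), ([565.7, -134.1, 29.9], 0.69), ([665.0, 361.3, 1.7], 0.66)]
station_home [([607.6, -181.7, 23.8], 0.56)]
```

View pics/c8.png

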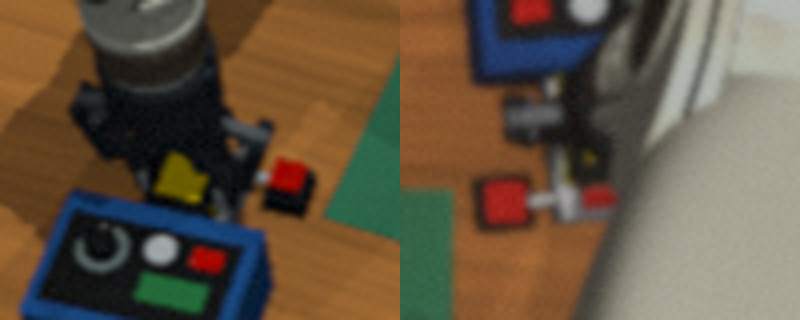

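The force rose to 17 N with no motion, so the pack is on the hard stop. I'll relax, release slowly, rise and inspect.

arm_command([
  [-0.1,-0.01,0,0,0,0,1],
  [-0.2,-0.02,0,0,0,0,1],
  [-0.2,-0.02,0,0,0,0,1],
])

```text
time: 24.0
position: [610.4, -180.9, 36.9]
eef_rot: [[-0.995, -0.102, -0.016], [-0.102, 0.995, -0.002], [0.016, -0.001, -1.0]]
wrist_force: [-4.1, -1.9, -0.2]
width: 0.528
```

```bash
python3 st.py
```

```text
[ 610.41410133 -180.92720693   36.92765779] 95.85945495726429 24.0 0.528424947021268
F stn [-4.24021061 -1.48469309] -0.15803981556632213 M [-0.56088093  0.46538867  0.2281664 ]  TCP stn [ 1.78038065 -0.41553089]
```

arm_command([
  [0,0,0,0,0,0,-1],
  [0,0,0,0,0,0,-1],
  [0,0,0,0,0,0,-1],
  [0,0,5,0,0,0,-1],
  [0,0,10,0,0,0,-1],
  [-4,0,15,0,0,0,-1],
  [-6,0,16,0,0,0,-1],
  [-6,0,16,0,0,0,-1],
])

```text
time: 25.0
position: [550.5, -181.1, 199.3]
eef_rot: [[-0.995, -0.102, -0.012], [-0.102, 0.995, -0.003], [0.013, -0.002, -1.0]]
wrist_force: [0.9, -0.1, 0.1]
width: 1.0
```

```bash
python3 st.py
python3 - <<'E'
from h import *
p=look(("pack","station_home"),"w9")
b=blob(p,(200,120,450,400),*YEL,69); print(b)
R=np.array([[.9945,.1045],[-.1045,.9945]]); print("pack stn",R@(b[0]-[608.6,-180.7]))
E
```

```text
[ 550.52234739 -181.08078291  199.26886301] 95.82814736428995 25.0 1.000266132844973
F stn [ 0.85289105 -0.17524321] 0.137605659230767 M [-0.0079345  -0.04067989 -0.01716406]  TCP stn [-57.79801734   5.6904261 ]
pack [([653.3, 121.5, 5.2], 0.79), ([608.4, -174.2, 19.7], 0.67)]
station_home [([611.6, -174.9, 25.0], 0.39)]
(array([ 608.6, -180.2]), array([40.9, 31.2]), 6.0)
pack stn [0.05225 0.49725]
```

View pics/w9.png

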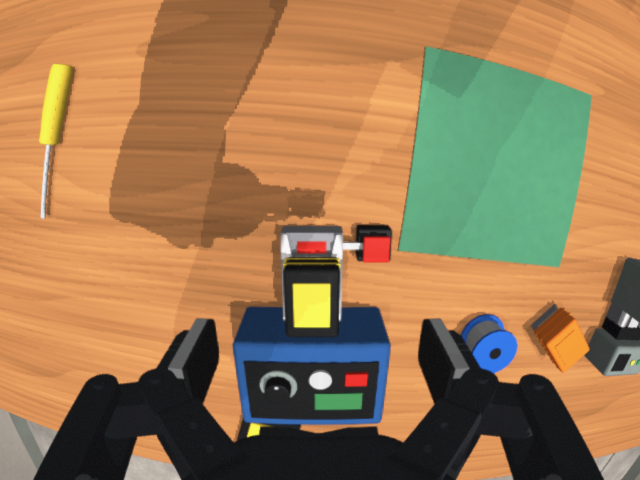

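The pack sits at station (0.05, 0.5) mm, in line, with its panel at (312,305). It has stayed there after release, with the red catch tooth showing behind it at (311,247). I'll hand in.

```bash
python3 -c "
from h import *
p=imaging.capture('wrist'); print(blob(p,(200,120,450,400),*YEL,69)); print(robot.hand_in())"
```

```text
(array([ 608.4, -180.3]), array([40.6, 30.9]), 6.1)
the job is handed in; nothing more can be done
None
```

The pack is home in the soldering station and stays there by itself; I handed the job in at about 25 s of the 64 s allowed. No verdict is reported.

**What I did:**
- I pressed the charger catch to its bottom, and the pack popped out about 14 mm.
- I gripped the pack by its ends, slid it out, set it on the mat, let go and gripped it again by its sides.
- I slid it into the station until it met the hard stop, where the force rose to about 17 N with no further motion. Then I eased back, released it and moved clear.

**Last checks:**
- **Position:** after release the pack measured about 0.05 mm along and 0.5 mm across from my estimate of station_home, in line within about 0.1°.
- **Holding:** a second picture just before hand-in showed it still there, within 0.2 mm, against the ejector.
- **Catch:** I did not read its position. That it clicked up follows from the pack holding and the tooth showing behind it.
- **Other things:** the wrist force read nearly zero with the arm clear. The arm kept clear of the spool, cup and screwdriver, though I did not measure them again at the end.

The trained network's estimates disagreed by up to 6 mm sideways in the last pictures, so I relied on my own colour measurement.

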